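# Sweep specimen mounts through the gate in order

## Robot

A 6-joint arm with a two-finger parallel gripper is mounted at the origin on the work surface. World frame = base frame: x ahead of the robot, y to its left, z up, the work surface at z = 0. Lengths are in mm, angles in rad, forces in N, time in s.
With the tool pointing down it reaches from about 350 to 775 mm from the base axis. Payload 7.3 kg.
Tool frame: the origin (TCP) lies at the very end of the fingers, on their centre line; the grasp point (between the pads) lies grip_point_offset behind it (grip_point_offset is the distance from the TCP to the grasp point, in mm); x points along the fingers, z is the direction in which the jaws open and shut, and the axes are right-handed (so a half turn about x gives the same grasp; the last joint's range is limited). The gripper opens to 92 mm and grips with 3 to 60 N. Pads are 19 mm wide; open, the fingers measure 130 mm over their backs; the gripper's body (75 mm by 190 mm) begins 47 mm behind the grasp point.
Start: joints at [-1.251, 0.342, 1.524, -0, 1.275, -0.146], TCP at [235.821, -469.077, 226.741] pointing down, gripper open.
Joint ranges: [-2.53, 2.53], [-0.77, 2.02], [0.04, 2.7], [-1, 4.14], [0.28, 2.66], [-3.11, 3.11]. Speed limits (rad/s): [2.57, 2.57, 3.14, 3.14, 3.14, 3.14].

## Interface

Orientations are given as [roll, pitch, yaw] about the fixed x, y, z axes, in that order (R = Rz(yaw) Ry(pitch) Rx(roll)).
In Python, from plant import * gives the robot as it stands.
- The arm moves only by the tool send_rows, never from a script. Its argument "series" is text: rows parted by semicolons, each of 5 numbers parted by spaces: the gripper's target within -1 to 1 (fully open at 1, half-way at 0, shut at -1), then the shift along the tool's x, y, z in units of 30 mm (1.0 is 30 mm), then the turn about the tool's x in units of 5 degrees (1.0 is 5 degrees). A call has 1 to 8 rows; each row is the pose to reach, as a shift and turn from the pose commanded when the call began, along the tool's axes at that moment; what a row does not reach only later rows make up. A row lasts 1/8 s, in which the tool goes at most 62.5 mm and 10.7 degrees, less where a joint would pass 70% of its speed; a pose out of reach is approached as far as the arm can. A call with a gripper value outside its range is refused whole. The fingers move at their own pace and stop on an object; the grip force is fixed at half the most. Time passes only in rows, so rows that repeat a pose let the fingers close. It gives the time, the measured TCP pose, the force and the opening at its end, in the units of the state.
- get_obs(): the state, without advancing time (a new reading comes with each control period).
- capture(name): name is "side" or "top" or "wrist"; returns a dict with "pixels" (400x640x3 uint8, red, green, blue), "mtx" (3x3 intrinsics, pixels), "R" (3x3) and "t" (3): a world point X has camera coordinates R X + t. Camera axes: x right, y down, z forward; pixel columns grow to the right and rows downward; lengths in mm; the calibration is good to about 2 mm. A picture is of the moment at which its call begins. There is no depth.
- close_job(): hands the job in, once; it reports no verdict.
Trained networks look in a picture, given as the dict that the camera call returned (one of the last four; its "shot" number tells which), for a name from the list of things; names that differ only in an ending like _2 or _b are one class to them, and where a whole thing is asked for, a point or a joint stands for the part that bears it (a point fixed in the world has none). Each returns a list of dicts, best first, with "score" (0 to 1); they miss things now and then, are a little off and sometimes report something else, mostly with a low value. They report only what shows in the picture. A call takes as long as a camera call.
- cut_out(picture, thing): "pixels" (400x640 bool, what is visible of it).
- place_of(picture, thing): "point" ([x, y, z] in mm, in world coordinates, good to about 4 mm: a listed point, or the origin of a listed thing).
The state is a dict: "time": time; "joint_positions": joint angles; "dq": joint speeds; "tau": joint torques, N m; "tool_pos": TCP position; "tcp_rot": TCP orientation; "contact_force": force on the tool from outside, world axes, zero at the start; "moment": the same for the moment, N m; "grip_width": finger opening in mm.
Only numpy, scipy, OpenCV 4.12 (cv2) and the standard library are available. Lean on these libraries where they do the work, as an engineer would, in place of code of your own. Each camera call takes 0.05 s, during which the arm holds its last target.

## Task

With the fingertips or the outside of the fingers, sweep the coloured specimen mounts along the deck of the sorting board, through the narrow gate in its fence, so that each drops into the slot behind: one at a time, red first, then blue, then yellow. Only push them gently, never pinch or lift them. Leave the black mount where it stands, and do not disturb the jar, the weight or anything else on the bench.

Things in the scene. Friction and masses are not known exactly. Their poses are not given: they have to be found in the camera images.
- board: sorting board fixed to the bench, white top on a grey body. Origin: on the table under the board; z up, +x points from the deck through the gate to the slot (roughly away from the robot, yaw varies), +y left along the fence. Deck: flat, 66 mm above the table, x -130 to +80 mm, y -150 to +150 mm, no rim on its other three sides
- gate (a point): middle of the gate on the deck's far edge: board x 80, y 0, z 66 mm. The gate is the only opening in the steel fence (6 mm thick, board x 74 to 80 mm, 22 mm high, over the deck's full width): 42 mm clear between two green round posts (10 mm diameter, 26 mm high, centred at board x 75, y +-26 mm)
- slot (a point): middle of the slot's floor: board x 112, y 0, z 6 mm. The slot is an open trough behind the fence, inside x 80 to 145 mm, y -144 to +144 mm, outer walls 72 mm above the table. The deck ends at x = 80 mm in a sheer drop of 60 mm into it; a pushed mount tips in once its centre is past that edge
- red_mid (a point): centre (half-way up) of the red resin specimen mount: a loose upright disc, 30 mm diameter, 16 mm high, about 30 g, a small steel inset in its flat top. At the start it stands on the board's deck, so this point is then 74 mm above the table
- blue_mid (a point): centre (half-way up) of the blue resin specimen mount: a loose upright disc, 30 mm diameter, 16 mm high, about 30 g, a small steel inset in its flat top. At the start it stands on the board's deck, so this point is then 74 mm above the table
- yellow_mid (a point): centre (half-way up) of the yellow resin specimen mount: a loose upright disc, 30 mm diameter, 16 mm high, about 30 g, a small steel inset in its flat top. At the start it stands on the board's deck, so this point is then 74 mm above the table
- black_mid (a point): centre (half-way up) of the black resin specimen mount: a loose upright disc, 30 mm diameter, 16 mm high, about 30 g, a small steel inset in its flat top. At the start it stands on the board's deck, so this point is then 74 mm above the table; to be left alone (it changes places with the coloured ones from start to start)
- jar: small white-labelled jar with grey cap, 34 mm diameter, 42 mm high, loose on the deck in the corner by the left end of the fence; origin at its underside centre; bystander
- weight: steel balance weight with a knob, 26 mm diameter, 42 mm high, loose on the deck in the corner by the right end of the fence; origin at its underside centre; bystander
- beaker: glass beaker, 68 mm diameter, 90 mm high, on the bench to the left; origin at its underside centre; bystander
- flask: white plastic bottle with red cap, 64 mm diameter, 150 mm high, on the bench to the right; origin at its underside centre; bystander
- driver: screwdriver lying on the bench to the left; bystander
- dish: white dish, 90 mm diameter, 20 mm high, on the bench to the right; origin at its underside centre; bystander
- black: the black mount itself; origin at its underside centre, z along its axis; bystander
- red: the red mount itself; origin at its underside centre, z along its axis
- blue: the blue mount itself; origin at its underside centre, z along its axis
- yellow: the yellow mount itself; origin at its underside centre, z along its axis

How it is judged:
By the outcome, as a careful person would: the job done as asked, in the order asked, and still so for the second after the job is handed in, with the robot touching nothing.
It also fails if it takes over 72 s, if anything falls off the work surface, if the arm or the gripper's body presses on something with over 40 N, if the wrist force passes 120 N, or if a joint passes its speed limit or range.

## Working session

There is one attempt and no reset: what is moved stays moved. The work goes in short steps, Python scripts to look and compute and a tool call to move; the robot and the scene stay as the last step left them, time stands still between calls to the robot, and variables do not carry over. Pictures are saved under pics/ and viewed, and the job is handed in when it is done.

Besides the shell and the picture viewer there is one more tool, called as name(argument=value, ...), one argument or row to a line, values as JSON. send_rows: Moves the arm, as the interface text tells. Its arguments: {"type":"object","properties":{"series":{"type":"string"}},"required":["series"]}

```bash
mkdir -p pics; ls; cat > h.py <<'E'
from plant import *
import numpy as np, cv2
def save(p,n): cv2.imwrite('pics/'+n+'.png',cv2.cvtColor(p["pixels"],cv2.COLOR_RGB2BGR))
def ray(p,uv,z):
    K,R,t=map(np.array,(p["mtx"],p["R"],p["t"])); d=R.T@np.linalg.inv(K)@np.array([uv[0],uv[1],1.]); c=-R.T@t
    return c+d*(z-c[2])/d[2]
def proj(p,X):
    K,R,t=map(np.array,(p["mtx"],p["R"],p["t"])); q=K@(R@np.array(X)+t); return q[:2]/q[2]
E
python3 - <<'E'
from h import *
o=get_obs(); print(o)
for n in ("top","side"):
    p=capture(n); save(p,n+"0")
    for th in ("red_mid","blue_mid","yellow_mid","black_mid","gate","slot","board","jar","weight"):
        r=place_of(p,th)
        print(n,th,[(np.round(q["point"],1).tolist(),round(q["score"],2)) for q in r[:2]])
E
```

```text
pics
{'time': 0.0, 'joint_positions': array([-1.25101426e+00,  3.42709839e-01,  1.52498446e+00,  3.89972133e-05,
        1.27538888e+00, -1.46025711e-01]), 'dq': array([ 0.00110504, -0.00151936, -0.00071698, -0.00026929,  0.00037655,
        0.00081261]), 'tau': array([-4.11077126e-03, -4.31256652e+01, -2.44223177e+01,  7.13164313e-02,
        5.61437826e-02, -1.08575796e-04]), 'tool_pos': array([ 235.69635318, -468.68481769,  226.06300739]), 'tcp_rot': array([2.9705535 , 1.56930533, 1.86555357]), 'contact_force': array([ 0.34495977, -0.66578691, -1.05788781]), 'moment': array([-0.02895746, -0.03043179, -0.03577227]), 'grip_width': 91.49891239230347}
top red_mid [([584.3, 61.6, 69.8], 0.62), ([561.9, -93.9, 74.6], 0.48)]
top blue_mid [([500.8, -43.3, 76.7], 0.52)]
top yellow_mid [([583.8, 60.1, 71.6], 0.71), ([521.9, 36.6, 74.9], 0.43)]
top black_mid [([584.8, 60.2, 73.8], 0.67)]
top gate [([646.1, -29.6, 70.4], 0.58), ([562.7, -90.4, 74.5], 0.51)]
top slot [([679.7, -33.2, 4.9], 0.91), ([646.5, -30.6, 70.6], 0.29)]
top board [([568.1, -17.4, 1.9], 0.92)]
top jar [([646.8, 98.6, 66.6], 0.67)]
top weight [([594.6, -149.4, 66.9], 0.55)]
side red_mid [([566.3, -98.2, 75.1], 0.64)]
side blue_mid [([682.4, -35.1, 4.7], 0.75), ([496.9, -36.2, 74.3], 0.44)]
side yellow_mid [([524.8, 35.6, 77.6], 0.4), ([683.8, -39.7, 3.4], 0.27)]
side black_mid [([581.6, 57.6, 72.4], 0.59), ([571.6, -95.0, 67.1], 0.39)]
side gate [([647.0, -31.1, 65.0], 0.83), ([667.5, 418.0, -3.2], 0.53)]
side slot [([681.8, -32.2, -0.3], 0.76)]
side board [([569.9, -14.7, -0.5], 0.72)]
side jar [([648.5, 102.6, 64.7], 0.68)]
side weight [([597.8, -149.7, 66.6], 0.56)]
```

View pics/top0.png

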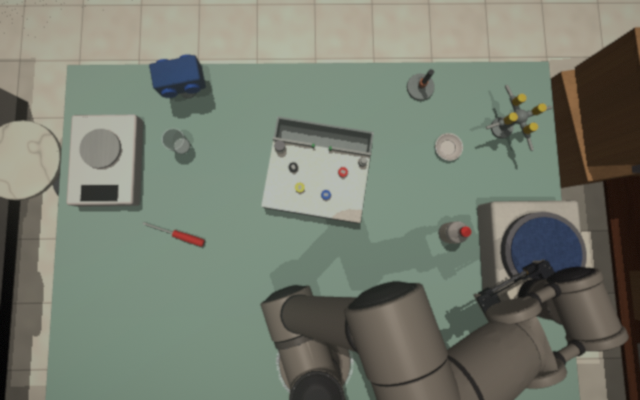

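View pics/side0.png

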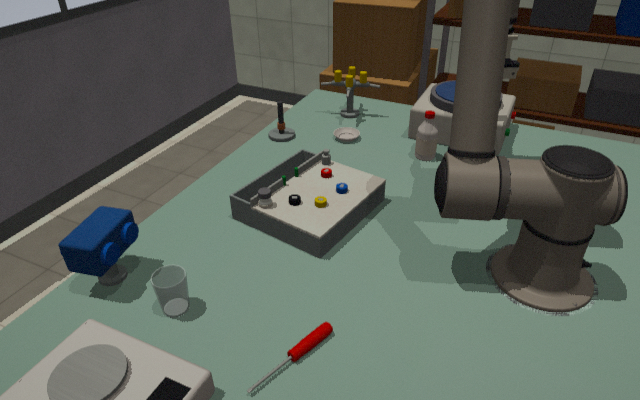

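```bash
cat >> h.py <<'E'
from scipy.spatial.transform import Rotation as Ro
def tool(o=None):
    o=o or get_obs(); return np.array(o["tool_pos"]), Ro.from_euler('xyz',o["tcp_rot"]).as_matrix()
# direction angle of tool +y in world plane
def units(targets, yawdir=None):
    """targets: list of world xyz; yawdir: world heading (rad) wanted for tool y (or -y)"""
    P,R=tool(); print("P",P.round(1),"R",R.round(3).tolist())
    for T in targets: print("->",np.round(T,1),"units",(R.T@(np.array(T)-P)/30).round(3))
    hy=np.arctan2(R[1,1],R[0,1]); print("heading of +y deg",round(np.degrees(hy),2))
    if yawdir is not None:
        # tool x down: positive turn about tool x decreases world yaw
        for s in (0,np.pi):
            d=(yawdir-hy-s+np.pi)%(2*np.pi)-np.pi; print("turn units",round(-np.degrees(d)/5,2),"(y fwd)" if s==0 else "(-y fwd)")
E
python3 - <<'E'
from h import *
p=capture("top")
for th in ("flask","dish","beaker","driver"):
    print(th,[(np.round(q["point"],1).tolist(),round(q["score"],2)) for q in place_of(p,th)[:2]])
print(grip_point_offset if 'grip_point_offset' in globals() else '')
units([[235,-469,330],[480,-20,330]],-0.19)
p=capture("wrist"); save(p,"w0"); R,t=np.array(p["R"]),np.array(p["t"]); print(-R.T@t,R.round(2).tolist())
E
```

```text
flask [([380.0, -421.4, 1.8], 0.93)]
dish [([655.7, -439.4, -1.0], 0.69)]
beaker [([668.5, 414.9, 1.4], 0.68)]
driver [([396.3, 427.5, 0.1], 0.62)]
18.8
P [ 235.8 -469.1  226.7] R [[0.0, 0.893, 0.449], [-0.0, 0.449, -0.893], [-1.0, 0.0, 0.0]]
-> [ 235 -469  330] units [-3.442 -0.024 -0.014]
-> [480 -20 330] units [-3.443 13.995 -9.718]
heading of +y deg 26.69
turn units 7.51 (y fwd)
turn units -28.49 (-y fwd)
[ 309.15147674 -432.23375828  383.97089992] [[0.45, -0.89, 0.0], [-0.85, -0.43, 0.3], [-0.27, -0.14, -0.95]]
```

View pics/w0.png

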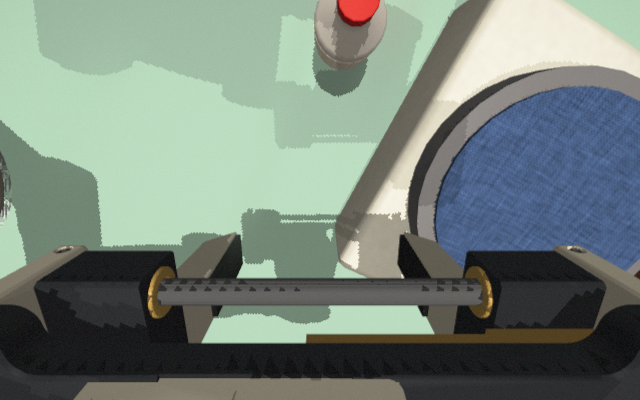

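send_rows(
  series="-0.7 -1.7 0 0 0; -0.7 -3.4 0 0 0; -0.7 -3.4 2 -1.4 2; -0.7 -3.4 3.8 -2.6 4; -0.7 -3.4 5.5 -3.8 6; -0.7 -3.4 7.2 -5 7.5; -0.7 -3.4 8.8 -6.2 7.5; -0.7 -3.4 10.4 -7.3 7.5",
)

```text
time: 2.3
tool_pos: [409.6, -144.9, 329.0]
tcp_rot: [1.142, 1.57, -0.618]
contact_force: [0.7, -0.1, -0.1]
grip_width: 16.8
```

```bash
python3 - <<'E'
from h import *
units([[510,-5,330]],-0.19); o=get_obs(); print(o["time"],o["grip_width"],o["contact_force"])
E
```

```text
P [ 409.6 -144.9  329. ] R [[0.001, 0.982, -0.188], [-0.001, -0.188, -0.982], [-1.0, 0.001, 0.0]]
-> [510  -5 330] units [-0.032  2.412 -5.208]
heading of +y deg -10.84
turn units 0.01 (y fwd)
turn units -35.99 (-y fwd)
2.3 16.820382361772012 [ 0.71457433 -0.068691   -0.11176824]
```

send_rows(
  series="-0.7 0 0.8 -1.7 0; -0.7 0 1.6 -3.4 0; -0.7 0 2.4 -5.2 0; -0.7 0 2.4 -5.2 0; -0.7 0 2.4 -5.2 0",
)

```text
time: 2.92
tool_pos: [508.7, -7.0, 328.5]
tcp_rot: [-0.78, 1.57, -2.539]
contact_force: [0.4, 0.3, -0.2]
grip_width: 14.1
```

```bash
python3 - <<'E'
from h import *
o=get_obs(); print(o["time"],o["grip_width"],o["tool_pos"])
p=capture("wrist"); save(p,"w1")
for th in ("red_mid","blue_mid","yellow_mid","black_mid","gate","board","jar","weight"):
    print(th,[(np.round(q["point"],1).tolist(),proj(p,q["point"]).round(0).tolist(),round(q["score"],2)) for q in place_of(p,th)[:2]])
E
```

```text
2.925 14.053819588952877 [508.73955834  -7.02355093 328.49089812]
red_mid [([567.7, -95.0, 73.9], [377.0, 109.0], 0.95)]
blue_mid [([497.3, -37.2, 74.0], [342.0, 168.0], 0.6), ([568.1, -92.3, 75.3], [375.0, 109.0], 0.54)]
yellow_mid [([520.6, 42.6, 74.4], [283.0, 162.0], 0.58)]
black_mid [([586.7, 52.4, 73.0], [265.0, 115.0], 0.68)]
gate [([647.3, -31.9, 66.1], [318.0, 54.0], 0.86)]
board [([568.4, -14.2, 2.4], [317.0, 117.0], 0.84), ([670.9, 414.5, 2.8], [30.0, 103.0], 0.57)]
jar [([648.0, 99.6, 61.3], [220.0, 75.0], 0.83)]
weight [([595.2, -150.3, 68.0], [415.0, 79.0], 0.79)]
```

View pics/w1.png

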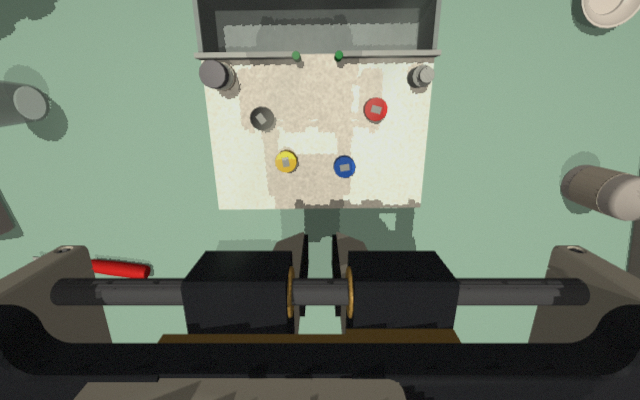

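```bash
cat > m.py <<'E'
from h import *
from scipy import ndimage
def colmask(px,c):
    h=cv2.cvtColor(px,cv2.COLOR_RGB2HSV).astype(int); H,S,V=h[...,0],h[...,1],h[...,2]
    if c=='red': return ((H<8)|(H>172))&(S>170)&(V>80)
    if c=='blue': return (H>105)&(H<130)&(S>150)&(V>60)
    if c=='yellow': return (H>18)&(H<35)&(S>150)&(V>120)
    if c=='green': return (H>55)&(H<85)&(S>120)&(V<170)
def blobs(p,c,box,zc=77,mn=40):
    m=colmask(p["pixels"],c); u0,v0,u1,v1=box; mm=np.zeros_like(m); mm[v0:v1,u0:u1]=m[v0:v1,u0:u1]
    mm=ndimage.binary_closing(mm,iterations=4)
    l,n=ndimage.label(mm); r=[]
    for i in range(1,n+1):
        a=(l==i); 
        if a.sum()<mn: continue
        v,u=np.nonzero(a); q=((u.min()+u.max())/2,(v.min()+v.max())/2); r.append((int(a.sum()),np.round(q,1),ray(p,q,zc).round(1)))
    return r
O=np.array([569.,-15.]); YAW=-0.19
def tob(w):
    c,s=np.cos(YAW),np.sin(YAW); d=np.array(w[:2])-O; return np.array([c*d[0]+s*d[1],-s*d[0]+c*d[1]])
def tow(b,z=None):
    c,s=np.cos(YAW),np.sin(YAW); w=O+np.array([c*b[0]-s*b[1],s*b[0]+c*b[1]]); return w if z is None else np.array([*w,z])
E
python3 - <<'E'
from m import *
p=capture("wrist")
for c in ('red','blue','yellow'): print(c,[(b,tob(b[2]).round(1)) for b in blobs(p,c,(190,0,440,215))])
print('green',blobs(p,'green',(280,40,360,70),85,8))
A=ray(p,(219,209),66);B=ray(p,(421,207),66);C=ray(p,(198,57),88);D=ray(p,(438,53),88)
print(A,B,np.linalg.norm(A-B),np.arctan2(-(A-B)[0],(A-B)[1])); print(C,D,np.linalg.norm(C-D),np.arctan2(-(C-D)[0],(C-D)[1]))
for q in ((296,56),(339,56)): print(ray(p,q,85))
s=p["pixels"][0:230,180:450]; cv2.imwrite('pics/z1.png',cv2.cvtColor(cv2.resize(s,None,fx=2.5,fy=2.5,interpolation=cv2.INTER_CUBIC),cv2.COLOR_RGB2BGR))
E
```

```text
red [((93, array([378.5, 111.5]), array([563.9, -96.9,  77. ])), array([ 10.5, -81.4]))]
blue [((336, array([344., 167.]), array([499.3, -40.2,  77. ])), array([-63.7, -37.9]))]
yellow [((303, array([286. , 161.5]), array([521.9,  37.2,  77. ])), array([-56.1,  42.4]))]
green [(54, array([338. ,  56.5]), array([638. , -55.2,  85. ]))]
[469.05931702 152.57594695  66.        ] [ 415.67628882 -143.27099053   66.        ] 300.624613284675 -0.17852042859259531
[669.05064549 112.20325168  88.        ] [ 618.77763301 -174.57269581   88.        ] 291.14913676946446 -0.17354075919123088
[648.2368168  -4.8390541  85.       ]
[638.36800557 -56.50259219  85.        ]
```

View pics/z1.png

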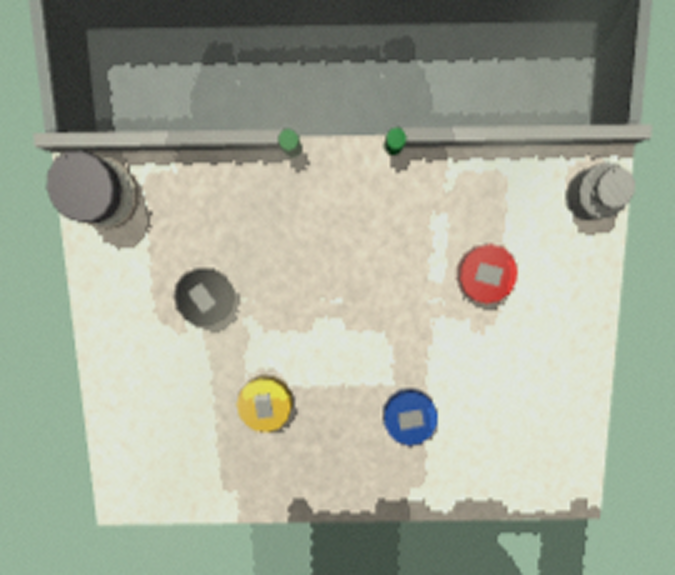

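```bash
sed -i 's/^O=.*/O=np.array([569.,-17.]); YAW=-0.182/' m.py; python3 - <<'E'
from m import *
p=capture("wrist")
for n,q in (('red',(375.2,108.8)),('blue',(344,167)),('yellow',(286,161.5)),('black',(261.6,118.8))): 
    for z in (77,): print(n,tob(ray(p,q,z)).round(1))
for n,w in (('jar',(648,100)),('weight',(595.5,-150))): print(n,tob(w).round(1))
r=np.array([10,-80.]); h=np.radians(65); s=tob(ray(p,(375.2,108.8),77))-36*np.array([np.cos(h),np.sin(h)])
print(s); units([tow(s,140),tow(s,71)],h+YAW); print(get_obs()["joint_positions"].round(2))
E
```

```text
red [ 12.9 -74.9]
blue [-64.4 -35.3]
yellow [-56.1  44.9]
black [ 1.2 74.9]
jar [ 56.5 129.4]
weight [  50.1 -126. ]
[  -2.29172484 -107.49473264]
P [508.9  -7.2 328.8] R [[0.0, 0.982, -0.188], [-0.0, -0.188, -0.982], [-1.0, 0.0, 0.0]]
-> [ 547.3 -122.3  140. ] units [6.294 1.977 3.528]
-> [ 547.3 -122.3   71. ] units [8.594 1.976 3.527]
heading of +y deg -10.84
turn units -13.08 (y fwd)
turn units 22.92 (-y fwd)
[-0.16  0.25  1.37 -0.    1.52  1.6 ]
```

send_rows(
  series="-0.7 0 0.4 0.7 -2; -0.7 1 0.8 1.4 -4; -0.7 2.5 1.2 2.1 -6; -0.7 4 1.6 2.8 -8; -0.7 5.2 2 3.5 -10; -0.7 6.3 2 3.5 -12; -0.7 6.3 2 3.5 -13.1; -0.7 6.3 2 3.5 -13.1",
)

```text
time: 4.47
tool_pos: [548.2, -121.4, 139.3]
tcp_rot: [-2.769, 1.57, 2.897]
contact_force: [0.6, -0.1, -0.0]
grip_width: 14.1
```

```bash
python3 - <<'E'
from m import *
p=capture("wrist"); save(p,"w2"); print(get_obs()["time"],get_obs()["joint_positions"].round(2))
print([(b,tob(b[2]).round(1)) for b in blobs(p,'red',(0,0,640,300))])
s=np.array([-2.3,-107.5]); units([tow(s,140),tow(s,71)],np.radians(65)+YAW)
E
```

```text
4.525 [-0.35  0.49  1.55 -0.    1.11  0.26]
[((1028, array([317.5, 167.5]), array([567.8, -91.7,  77. ])), array([ 12.3, -73.7]))]
P [ 548.5 -121.5  139.9] R [[0.0, 0.58, 0.815], [-0.0, 0.815, -0.58], [-1.0, 0.0, 0.001]]
-> [ 547.3 -122.3  140. ] units [-0.004 -0.046 -0.016]
-> [ 547.3 -122.3   71. ] units [ 2.296 -0.047 -0.017]
heading of +y deg 54.57
turn units -0.0 (y fwd)
turn units 36.0 (-y fwd)
```

View pics/w2.png

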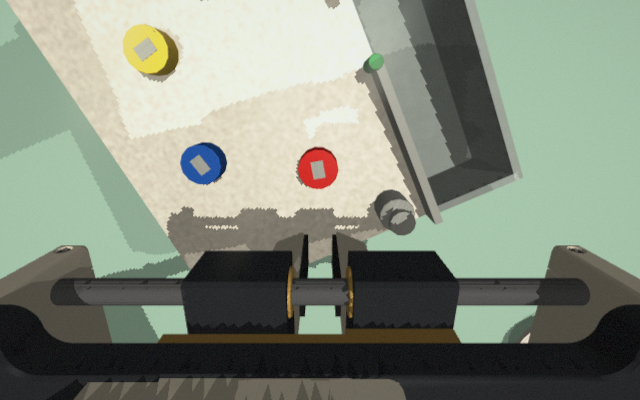

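send_rows(
  series="-0.7 1 0 0 0; -0.7 1.7 0 0 0; -0.7 2.1 0 0 0; -0.7 2.27 0 0 0; -0.7 2.27 0 0 0; -0.7 2.27 0 0 0",
)

```text
time: 5.28
tool_pos: [548.7, -121.5, 72.4]
tcp_rot: [0.222, 1.569, -0.395]
contact_force: [-0.3, -0.4, 1.2]
grip_width: 14.2
```

```bash
python3 - <<'E'
from m import *
p=capture("wrist"); save(p,"w3"); o=get_obs(); print(o["tool_pos"],o["contact_force"],tob(o["tool_pos"]))
print([(b,tob(b[2]).round(1)) for b in blobs(p,'red',(0,0,640,300))])
E
```

```text
[ 548.6904186  -121.49434742   72.36278767] [-0.88635212 -0.35462867 -0.2538135 ] [  -1.06098848 -106.4444552 ]
[((2089, array([315.5, 193.5]), array([567.8, -91.3,  77. ])), array([ 12.3, -73.3]))]
```

View pics/w3.png

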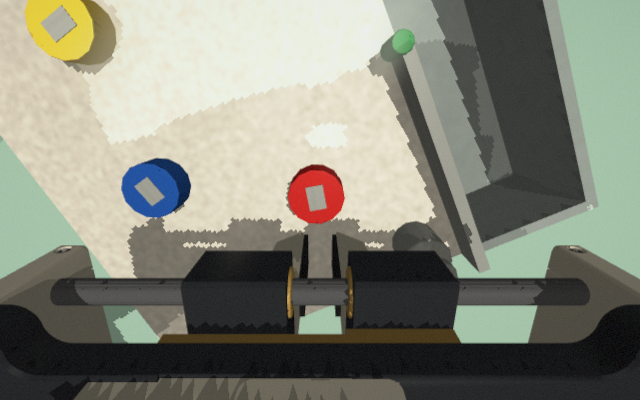

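send_rows(
  series="-0.7 0.05 0.2 0 0; -0.7 0.05 0.35 0 0; -0.7 0.05 0.5 0 0; -0.7 0.05 0.65 0 0; -0.7 0.05 0.8 0 0; -0.7 0.05 0.95 0 0; -0.7 0.05 1.1 0 0; -0.7 0.05 1.25 0 0",
)

```text
time: 6.32
tool_pos: [570.1, -90.5, 70.1]
tcp_rot: [-1.115, 1.571, -1.731]
contact_force: [0.1, -0.1, 0.1]
grip_width: 13.7
```

```bash
cat > ck.py <<'E'
import sys
from m import *
c,n=sys.argv[1:3]
p=capture("wrist"); save(p,n); o=get_obs(); print(o["time"],o["tool_pos"].round(1),o["contact_force"].round(1),"tcp b",tob(o["tool_pos"]).round(1),o["grip_width"])
for b in blobs(p,c,(0,0,640,300)): print(b,tob(b[2]).round(1))
E
python3 ck.py red w4
```

```text
6.375 [570.4 -90.1  70.1] [-0.5  1.1  0.2] tcp b [ 14.6 -71.7] 13.870013263931495
(2125, array([319.5, 216. ]), array([583.9, -71.3,  77. ])) [ 24.5 -50.7]
```

View pics/w4.png

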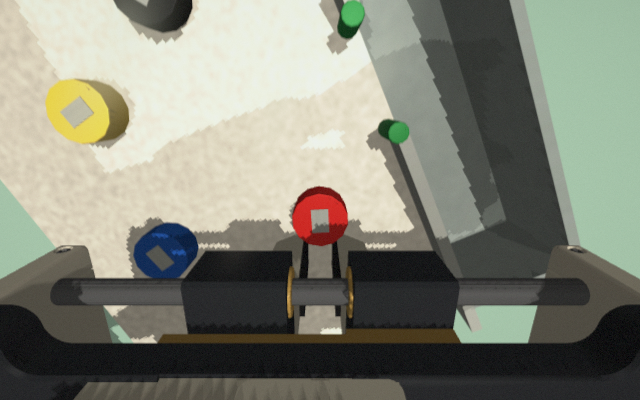

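```bash
cat > arc.py <<'E'
from m import *
def arc(h0,d0,heads,steps,grip=-0.7,L=23.2):
    # board heading deg h0, disc at d0 ; rows in initial tool frame
    f=lambda a:np.array([np.cos(np.radians(a)),np.sin(np.radians(a))])
    tc0=np.array(d0)-L*f(h0); d=np.array(d0,float); y=f(h0); z=np.array([y[1],-y[0]])
    for h,s in zip(heads,steps):
        d=d+s*f(h); e=d-L*f(h)-tc0
        print(f"{grip} 0 {e@y/30:.2f} {e@z/30:.2f} {-(h-h0)/5:.2f};  disc {d.round(1)}")
E
python3 - <<'E'
from arc import *
arc(65,(24.5,-50.7),[67,70,73,76,79,82,85,88],[4]*8)
E
```

```text
-0.7 0 0.13 0.02 -0.40;  disc [ 26.1 -47. ]
-0.7 0 0.27 0.05 -1.00;  disc [ 27.4 -43.3]
-0.7 0 0.41 0.07 -1.60;  disc [ 28.6 -39.4]
-0.7 0 0.54 0.09 -2.20;  disc [ 29.6 -35.6]
-0.7 0 0.68 0.09 -2.80;  disc [ 30.3 -31.6]
-0.7 0 0.82 0.09 -3.40;  disc [ 30.9 -27.7]
-0.7 0 0.96 0.09 -4.00;  disc [ 31.2 -23.7]
-0.7 0 1.10 0.07 -4.60;  disc [ 31.4 -19.7]
```

send_rows(
  series="-0.7 0 0.13 0.02 -0.4; -0.7 0 0.27 0.05 -1; -0.7 0 0.41 0.07 -1.6; -0.7 0 0.54 0.09 -2.2; -0.7 0 0.68 0.09 -2.8; -0.7 0 0.82 0.09 -3.4; -0.7 0 0.96 0.09 -4; -0.7 0 1.1 0.07 -4.6",
)

```text
time: 7.38
tool_pos: [590.9, -64.9, 70.1]
tcp_rot: [-0.848, 1.571, -1.06]
contact_force: [0.6, -0.3, 0.4]
grip_width: 13.5
```

```bash
python3 ck.py red w5
```

```text
7.425 [591.1 -64.5  70.1] [ 0.2  0.6 -1.1] tcp b [ 30.3 -42.7] 13.87431368179585
(2126, array([319.5, 216. ]), array([596. , -41.9,  77. ])) [ 31.1 -19.6]
```

View pics/w5.png

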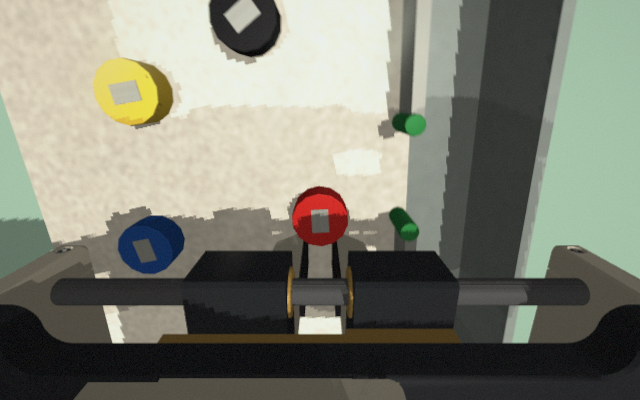

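send_rows(
  series="-0.7 0 0.15 0 0; -0.7 0 0.3 0 0; -0.7 0 0.45 0 0; -0.7 0 0.58 0 0; -0.7 0 0.65 0 0; -0.7 0 0.65 0 0; -0.7 0 0.4 0 0; -0.7 0 0 0 0",
)

```text
time: 8.43
tool_pos: [590.6, -65.7, 70.1]
tcp_rot: [-1.183, 1.571, -1.397]
contact_force: [-0.3, -0.2, 0.3]
grip_width: 13.6
```

```bash
python3 ck.py red w6; python3 - <<'E'
from m import *
s=np.array([-6,0]); units([tow(s,110),tow(s,70)],YAW)
E
```

```text
8.475 [590.3 -67.4  70.1] [ 0.3 -0.8 -0.1] tcp b [ 30.  -45.7] 13.818689788433053
(1956, array([320., 182.]), array([600. , -24.3,  77. ])) [31.8 -1.6]
P [590.3 -67.4  70.1] R [[-0.0, 0.214, 0.977], [-0.001, 0.977, -0.214], [-1.0, -0.001, -0.0]]
-> [563.1 -15.9 110. ] units [-1.332  1.48  -1.252]
-> [563.1 -15.9  70. ] units [ 1.000e-03  1.481e+00 -1.252e+00]
heading of +y deg 77.64
turn units 17.61 (y fwd)
turn units -18.39 (-y fwd)
```

View pics/w6.png

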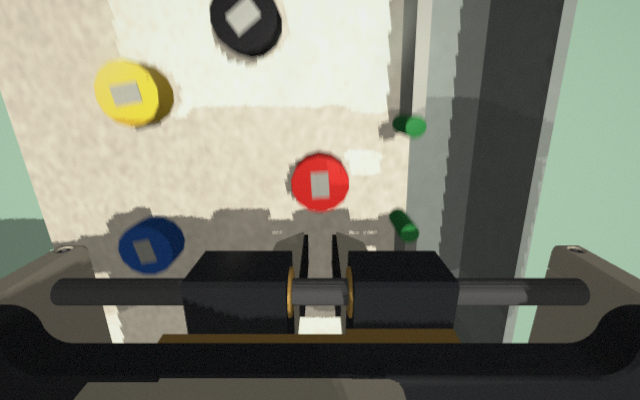

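send_rows(
  series="-0.7 -1 0 0 0; -0.7 -1.7 0 0 0; -0.7 -2.3 0.3 -0.3 2.1; -0.7 -2.3 0.6 -0.6 4.2; -0.7 -2.3 0.9 -0.8 6.3; -0.7 -2.3 1.2 -1 8.4; -0.7 -2.3 1.45 -1.25 10.5; -0.7 -2.3 1.45 -1.25 12.6",
)

```text
time: 9.48
tool_pos: [562.9, -14.6, 139.2]
tcp_rot: [-1.882, 1.571, 3.081]
contact_force: [-0.4, -0.4, -0.7]
grip_width: 13.4
```

```bash
python3 - <<'E'
from m import *
s=np.array([-6,-1.5]); units([tow(s,138),tow(s,70)],YAW)
E
```

```text
P [562.9 -14.6 139.2] R [[-0.0, 0.969, 0.248], [0.0, 0.248, -0.969], [-1.0, -0.0, -0.0]]
-> [562.8 -17.4 138. ] units [ 0.04  -0.025  0.091]
-> [562.8 -17.4  70. ] units [ 2.306 -0.024  0.092]
heading of +y deg 14.34
turn units 4.95 (y fwd)
turn units -31.05 (-y fwd)
```

send_rows(
  series="-0.7 0 0 0.05 2; -0.7 0 0 0.09 4; -0.7 0 0 0.09 4.95; -0.7 0 0 0.09 4.95",
)

```text
time: 9.98
tool_pos: [564.0, -17.7, 139.1]
tcp_rot: [0.55, 1.571, -1.196]
contact_force: [0.4, 0.1, 0.4]
grip_width: 13.7
```

```bash
python3 ck.py red w7; python3 - <<'E'
from m import *
s=np.array([-6,-1.5]); units([tow(s,138),tow(s,70)],YAW)
p=capture("wrist"); print(blobs(p,'green',(200,0,440,200),92,8))
s=p["pixels"][0:240,160:480]; cv2.imwrite('pics/z7.png',cv2.cvtColor(cv2.resize(s,None,fx=2.5,fy=2.5,interpolation=cv2.INTER_CUBIC),cv2.COLOR_RGB2BGR))
E
```

```text
10.025 [564.  -17.6 139.1] [ 0.2 -0.5 -0.1] tcp b [-4.8 -1.5] 13.601571921466798
(1053, array([318.5, 166. ]), array([600.5, -23.5,  77. ])) [32.2 -0.7]
P [564.  -17.6 139.1] R [[0.0, 0.985, -0.174], [-0.0, -0.174, -0.985], [-1.0, 0.0, 0.0]]
-> [562.8 -17.4 138. ] units [ 0.038 -0.038 -0.002]
-> [562.8 -17.4  70. ] units [ 2.304e+00 -3.900e-02 -2.000e-03]
heading of +y deg -10.0
turn units 0.09 (y fwd)
turn units -35.91 (-y fwd)
[(24, array([351., 105.]), array([639.7, -51.8,  92. ]))]
```

View pics/z7.png

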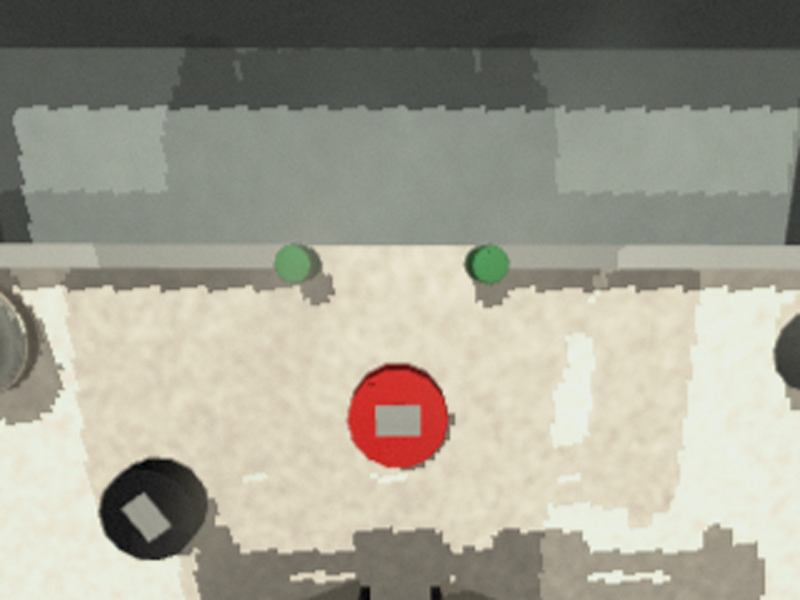

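```bash
python3 - <<'E'
from m import *
p=capture("wrist")
a=ray(p,(277.2,105.2),92);b=ray(p,(355.2,105.2),92); print(a,b,np.linalg.norm(a-b)); g=(a+b)/2
print(np.arctan2(-(a-b)[0],(a-b)[1])); y=-.1745
o=g[:2]-75*np.array([np.cos(y),np.sin(y)]); print("O",o)
import m; m.O=o; m.YAW=y
print("red",m.tob(ray(p,(319.2,167),79)), "tcp",m.tob(get_obs()["tool_pos"]))
E
```

```text
[647.91367354  -4.2614131   92.        ] [639.12539574 -54.39653203  92.        ] 50.899547909681026
-0.17352883105446704
O [569.6585244  -16.30779112]
red [31.29275204 -1.96458182] tcp [-5.40302942 -2.06796914]
```

```bash
sed -i 's/^O=.*/O=np.array([569.7,-16.3]); YAW=-0.1745/' m.py
```

send_rows(
  series="-0.7 1 0 0 0; -0.7 1.8 0 0 0; -0.7 2.3 0 0 0; -0.7 2.3 0.2 0 0; -0.7 2.3 0.4 0 0; -0.7 2.3 0.55 -0.01 0; -0.7 2.3 0.7 -0.02 0; -0.7 2.3 0.85 -0.03 0",
)

```text
time: 11.12
tool_pos: [589.7, -20.8, 70.4]
tcp_rot: [1.363, 1.57, -0.383]
contact_force: [0.2, -0.2, 0.4]
grip_width: 13.9
```

send_rows(
  series="-0.7 0 0.15 -0.01 0; -0.7 0 0.3 -0.02 0; -0.7 0 0.45 -0.03 0; -0.7 0 0.6 -0.03 0; -0.7 0 0.75 -0.03 0",
)

```text
time: 11.75
tool_pos: [611.9, -23.8, 70.1]
tcp_rot: [0.19, 1.571, -1.556]
contact_force: [-0.8, 0.0, -0.1]
grip_width: 14.2
```

```bash
python3 ck.py red w8
```

```text
11.8 [612.4 -24.   70.1] [ 0.5 -0.1  1.1] tcp b [43.4 -0.2] 13.723865443899353
(2129, array([319.5, 215.5]), array([635.7, -28.1,  77. ])) [67.  -0.2]
```

View pics/w8.png

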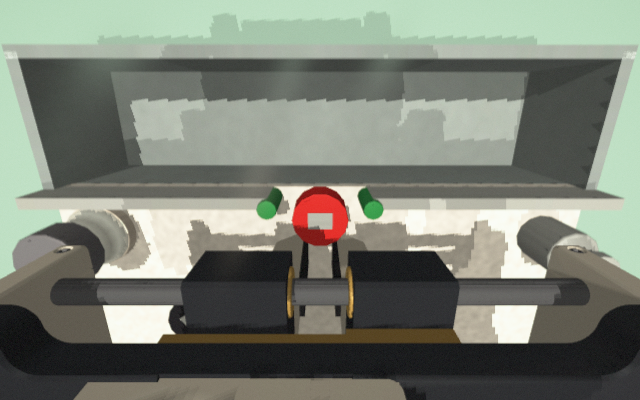

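send_rows(
  series="-0.7 0 0.15 0 0; -0.7 0 0.3 0 0; -0.7 0 0.42 0 0; -0.7 0 0.48 0 0; -0.7 0 0.52 0 0; -0.7 0 0.52 0 0; -0.7 0 0.52 0 0",
)

```text
time: 12.68
tool_pos: [626.9, -26.5, 70.1]
tcp_rot: [0.427, 1.571, -1.32]
contact_force: [-1.1, -0.4, 0.1]
grip_width: 13.7
```

```bash
python3 ck.py red w9
```

```text
12.725 [626.9 -26.5  70.1] [-0.2  0.1  0.3] tcp b [58.1 -0.1] 14.020385573291064
(1350, array([319.5, 147.5]), array([686.6, -37.1,  77. ])) [118.7  -0.2]
```

View pics/w9.png

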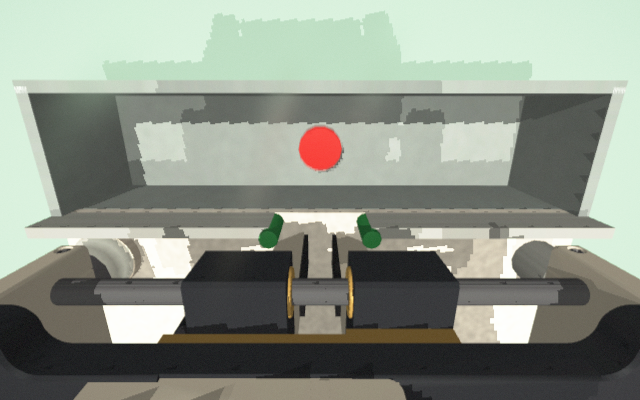

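```bash
python3 - <<'E'
from m import *
h=np.radians(21);s=np.array([-64.4,-36])-38*np.array([np.cos(h),np.sin(h)]); units([tow(s,138),tow(s,70)],YAW+h)
E
```

```text
P [626.9 -26.5  70.1] R [[0.0, 0.985, -0.175], [-0.0, -0.175, -0.985], [-1.0, 0.0, 0.0]]
-> [462.7 -47.8 138. ] units [-2.262 -5.264  1.657]
-> [462.7 -47.8  70. ] units [ 5.000e-03 -5.264e+00  1.657e+00]
heading of +y deg -10.06
turn units -4.21 (y fwd)
turn units 31.79 (-y fwd)
```

send_rows(
  series="-0.7 0 -0.4 0 0; -0.7 -0.8 -0.8 0 0; -0.7 -2 -1.2 0 0; -0.7 -2.3 -2.5 0.5 0; -0.7 -2.3 -4 1.1 -2; -0.7 -2.3 -5.25 1.65 -4; -0.7 -2.3 -5.25 1.65 -4.2; -0.7 -2.3 -5.25 1.65 -4.2",
)

```text
time: 13.72
tool_pos: [464.3, -47.9, 139.6]
tcp_rot: [1.138, 1.569, -0.244]
contact_force: [0.2, 0.2, 0.9]
grip_width: 14.0
```

```bash
python3 ck.py blue w10
```

```text
13.775 [464.4 -47.8 139.4] [-0.5 -0.2  0.5] tcp b [-98.2 -49.3] 14.075866127455054
(1001, array([317.5, 166. ]), array([500.3, -39.7,  77. ])) [-64.3 -35.1]
```

View pics/w10.png

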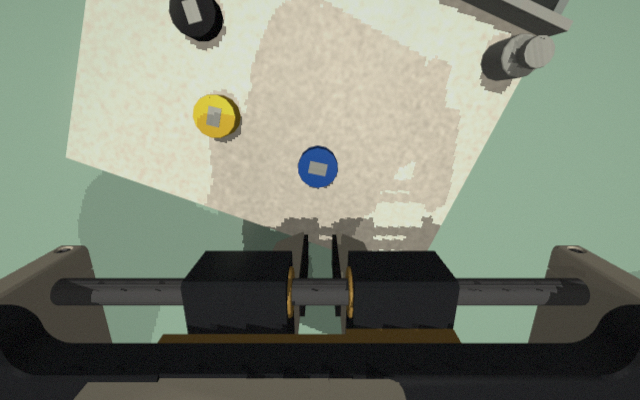

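send_rows(
  series="-0.7 1 0 0 0; -0.7 1.8 0 0 0; -0.7 2.3 0 0 0; -0.7 2.3 0.2 0 0; -0.7 2.3 0.35 0 0; -0.7 2.3 0.5 0 0; -0.7 2.3 0.65 0 0; -0.7 2.3 0.8 0 0",
)

```text
time: 14.78
tool_pos: [487.2, -43.1, 70.4]
tcp_rot: [0.982, 1.57, -0.397]
contact_force: [0.5, -0.1, 0.5]
grip_width: 14.1
```

send_rows(
  series="-0.7 0 0.16 0 0; -0.7 0 0.32 0 0; -0.7 0 0.48 0 0; -0.7 0 0.64 0 0; -0.7 0 0.8 0 0; -0.7 0 0.96 0 0; -0.7 0 1.12 0 0; -0.7 0 1.28 0 0",
)

```text
time: 15.78
tool_pos: [524.8, -35.8, 70.1]
tcp_rot: [0.31, 1.571, -1.07]
contact_force: [0.5, 0.4, 0.4]
grip_width: 13.5
```

```bash
python3 ck.py blue w11
```

```text
15.825 [525.4 -35.8  70.2] [ 0.8 -0.5 -0.1] tcp b [-40.2 -26.9] 13.528558561271325
(2105, array([320., 216.]), array([548.3, -31.6,  77. ])) [-18.4 -18.8]
```

View pics/w11.png

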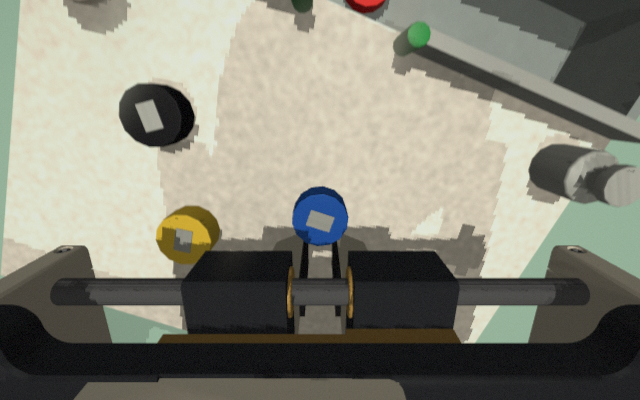

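send_rows(
  series="-0.7 0 0.15 0 0; -0.7 0 0.3 0 0; -0.7 0 0.45 0 0; -0.7 0 0.6 0 0; -0.7 0 0.75 0 0; -0.7 0 0.9 0 0; -0.7 0 1.05 0 0; -0.7 0 1.2 0 0",
)

```text
time: 16.82
tool_pos: [560.1, -29.0, 70.1]
tcp_rot: [-0.341, 1.571, -1.721]
contact_force: [-0.1, 0.2, 0.1]
grip_width: 13.7
```

```bash
python3 ck.py blue w12; python3 - <<'E'
from arc import *
arc(21,(15.5,-5.5),[18,15,12,9,6,3,0],[4.5]*7)
E
```

```text
16.875 [560.7 -28.9  70.2] [ 0.7 -0.1  0.7] tcp b [ -6.6 -14. ] 13.967332886507245
(2101, array([320., 216.]), array([583.7, -24.8,  77. ])) [15.3 -5.9]
-0.7 0 0.15 -0.03 0.60;  disc [19.8 -4.1]
-0.7 0 0.30 -0.06 1.20;  disc [24.1 -2.9]
-0.7 0 0.46 -0.07 1.80;  disc [28.5 -2. ]
-0.7 0 0.61 -0.08 2.40;  disc [33.  -1.3]
-0.7 0 0.77 -0.08 3.00;  disc [37.4 -0.8]
-0.7 0 0.92 -0.08 3.60;  disc [41.9 -0.6]
-0.7 0 1.07 -0.06 4.20;  disc [46.4 -0.6]
```

send_rows(
  series="-0.7 0 0.15 -0.03 0.6; -0.7 0 0.3 -0.06 1.2; -0.7 0 0.46 -0.07 1.8; -0.7 0 0.61 -0.08 2.4; -0.7 0 0.77 -0.08 3; -0.7 0 0.92 -0.09 3.6; -0.7 0 1.07 -0.08 4.2",
)

```text
time: 17.75
tool_pos: [591.0, -20.5, 70.1]
tcp_rot: [-0.968, 1.571, -2.717]
contact_force: [0.4, -0.2, -0.3]
grip_width: 14.0
```

```bash
python3 ck.py blue w13
```

```text
17.8 [591.6 -20.6  70.1] [-0.1  0.6  0.2] tcp b [22.3 -0.4] 13.772349608078594
(2099, array([320., 216.]), array([614.5, -25. ,  77. ])) [45.6 -0.8]
```

View pics/w13.png

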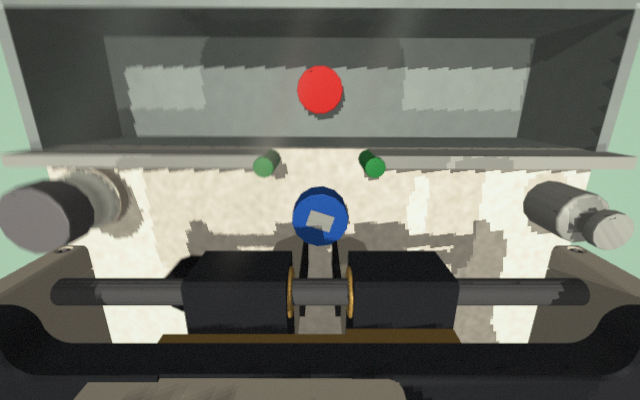

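send_rows(
  series="-0.7 0 0.15 0 0; -0.7 0 0.3 -0.01 0; -0.7 0 0.45 -0.01 0; -0.7 0 0.6 -0.01 0; -0.7 0 0.75 -0.01 0; -0.7 0 0.9 -0.01 0; -0.7 0 1.05 -0.01 0; -0.7 0 1.18 -0.01 0",
)

```text
time: 18.8
tool_pos: [626.1, -26.5, 70.1]
tcp_rot: [0.399, 1.571, -1.348]
contact_force: [-1.4, 0.7, 0.5]
grip_width: 13.9
```

send_rows(
  series="-0.7 0 0.02 0 0; -0.7 0 0.02 0 0; -0.7 0 0.02 0 0",
)

```text
time: 19.18
tool_pos: [626.3, -26.6, 70.1]
tcp_rot: [-0.888, 1.571, -2.634]
contact_force: [-0.3, -0.4, -0.7]
grip_width: 14.0
```

```bash
python3 ck.py blue w14;python3 - <<'E'
from m import *
h=np.radians(-26);s=np.array([-56,44.5])-38*np.array([np.cos(h),np.sin(h)]); print(s); units([tow(s,138),tow(s,70)],YAW+h)
E
```

```text
19.225 [626.3 -26.6  70.1] [-0.1  0.1 -0.7] tcp b [57.5 -0.3] 13.695705774760686
(1607, array([319.5, 172.5]), array([673.4, -34.9,  77. ])) [105.4  -0.3]
[-90.15417376  61.15810358]
P [626.3 -26.6  70.1] R [[-0.0, 0.985, -0.175], [-0.0, -0.175, -0.985], [-1.0, -0.0, 0.0]]
-> [491.5  59.6 138. ] units [-2.262 -4.924 -2.043]
-> [491.5  59.6  70. ] units [ 0.005 -4.924 -2.043]
heading of +y deg -10.06
turn units 5.19 (y fwd)
turn units -30.81 (-y fwd)
```

View pics/w14.png

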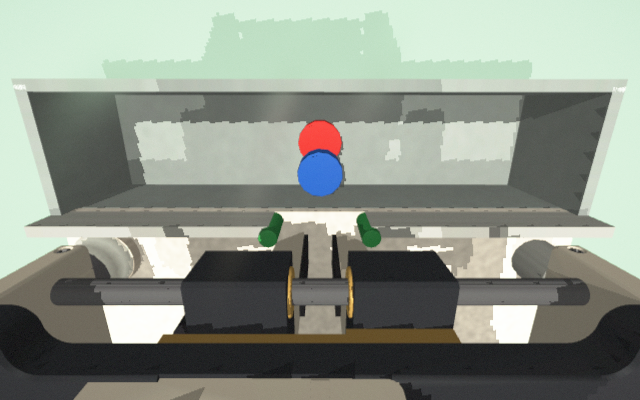

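send_rows(
  series="-0.7 0 -0.4 0 0; -0.7 -0.8 -0.8 0 0; -0.7 -2 -1.2 0 0; -0.7 -2.3 -2.3 -0.5 0; -0.7 -2.3 -3.6 -1.2 2; -0.7 -2.3 -4.9 -2 4; -0.7 -2.3 -4.95 -2.05 5.2; -0.7 -2.3 -4.95 -2.05 5.2",
)

```text
time: 20.23
tool_pos: [490.9, 60.3, 139.5]
tcp_rot: [2.001, 1.57, -0.197]
contact_force: [-0.4, 0.3, 0.5]
grip_width: 13.7
```

```bash
python3 ck.py yellow w15
```

```text
20.275 [491.2  59.9 139.4] [0.8 0.2 0.8] tcp b [-90.5  61.4] 13.44713053303934
(1001, array([319.5, 164.5]), array([521.8,  38. ,  77. ])) [-56.6  45.2]
```

View pics/w15.png

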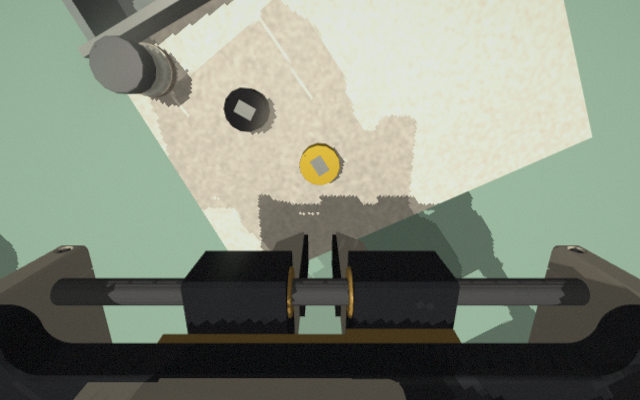

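send_rows(
  series="-0.7 1 0 0 0; -0.7 1.8 0 0 0; -0.7 2.3 0 0 0; -0.7 2.3 0.2 0 0; -0.7 2.3 0.35 0 0; -0.7 2.3 0.5 0 0; -0.7 2.3 0.65 0 0; -0.7 2.3 0.8 0 0",
)

```text
time: 21.28
tool_pos: [510.7, 45.6, 70.4]
tcp_rot: [2.0, 1.57, -0.201]
contact_force: [-0.3, -0.3, -0.1]
grip_width: 13.8
```

send_rows(
  series="-0.7 0 0.16 0 0; -0.7 0 0.32 0 0; -0.7 0 0.48 0 0; -0.7 0 0.64 0 0; -0.7 0 0.8 0 0; -0.7 0 0.96 0 0; -0.7 0 1.12 0 0; -0.7 0 1.28 0 0",
)

```text
time: 22.28
tool_pos: [541.7, 23.0, 70.1]
tcp_rot: [1.205, 1.571, -0.996]
contact_force: [-0.4, 0.3, 0.3]
grip_width: 14.4
```

```bash
python3 ck.py yellow w16
```

```text
22.325 [542.2  22.6  70.1] [ 0.6 -0.6  0.1] tcp b [-33.9  33.5] 13.909233395816088
(1007, array([319.5, 211.5]), array([563.1,   7.5,  77. ])) [-10.6  22.3]
```

View pics/w16.png

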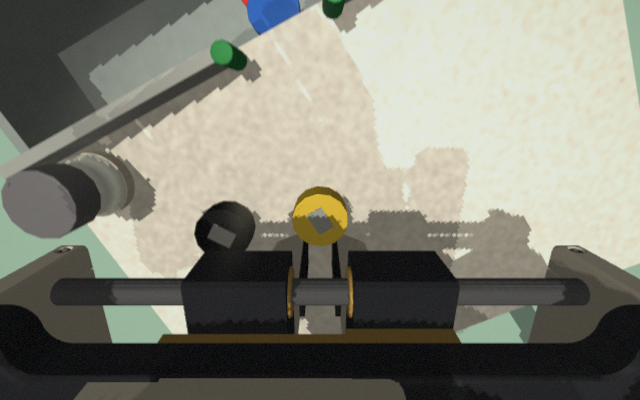

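send_rows(
  series="-0.7 0 0.15 0 0; -0.7 0 0.3 0 0; -0.7 0 0.45 0 0; -0.7 0 0.6 0 0; -0.7 0 0.75 0 0; -0.7 0 0.9 0 0; -0.7 0 1.05 0 0; -0.7 0 1.1 0 0",
)

```text
time: 23.32
tool_pos: [568.3, 3.5, 70.1]
tcp_rot: [1.56, 1.571, -0.64]
contact_force: [-0.5, -0.8, 0.0]
grip_width: 13.9
```

```bash
python3 ck.py yellow w17; python3 - <<'E'
from arc import *
arc(-26,(17,8.4),[-23,-19.5,-16,-12.5,-9,-6,-3,0],[4.5]*8)
E
```

```text
23.375 [568.3   3.5  70.1] [-0.6  0.3 -0.1] tcp b [-4.8 19.3] 14.176246752529817
(1598, array([320., 217.]), array([587.1, -10.3,  77. ])) [16.1  8.9]
(40, array([350.5, 283.5]), array([ 5.434e+02, -4.000e-01,  7.700e+01])) [-28.7  11.1]
-0.7 0 0.15 0.03 -0.60;  disc [21.1  6.6]
-0.7 0 0.30 0.06 -1.30;  disc [25.4  5.1]
-0.7 0 0.46 0.08 -2.00;  disc [29.7  3.9]
-0.7 0 0.61 0.09 -2.70;  disc [34.1  2.9]
-0.7 0 0.77 0.10 -3.40;  disc [38.5  2.2]
-0.7 0 0.92 0.08 -4.00;  disc [43.   1.8]
-0.7 0 1.08 0.06 -4.60;  disc [47.5  1.5]
-0.7 0 1.23 0.03 -5.20;  disc [52.   1.5]
```

send_rows(
  series="-0.7 0 0.15 0.03 -0.6; -0.7 0 0.3 0.06 -1.3; -0.7 0 0.46 0.09 -2; -0.7 0 0.61 0.1 -2.7; -0.7 0 0.77 0.12 -3.4; -0.7 0 0.92 0.11 -4; -0.7 0 1.08 0.1 -4.6; -0.7 0 1.23 0.08 -5.2",
)

```text
time: 24.38
tool_pos: [596.5, -19.9, 70.1]
tcp_rot: [-1.018, 1.571, -2.763]
contact_force: [-0.5, 0.3, -0.3]
grip_width: 13.8
```

```bash
python3 ck.py yellow w18
```

```text
24.425 [597.  -20.2  70.1] [ 0.2 -0.9  0.9] tcp b [27.5  0.9] 13.695212350472358
(2084, array([320., 216.]), array([620. , -24.3,  77. ])) [50.9  0.9]
(48, array([350.5, 281.5]), array([577.1, -34.7,  77. ])) [ 10.5 -16.8]
```

View pics/w18.png

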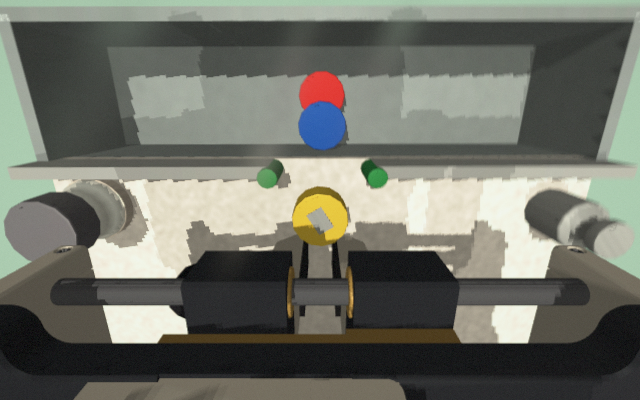

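Centred; push through: 30 mm to TCP x ≈ 58.

send_rows(
  series="-0.7 0 0.15 0.01 0; -0.7 0 0.3 0.02 0; -0.7 0 0.45 0.02 0; -0.7 0 0.6 0.02 0; -0.7 0 0.75 0.02 0; -0.7 0 0.9 0.02 0; -0.7 0 1.01 0.02 0; -0.7 0 1.01 0.02 0",
)

```text
time: 25.42
tool_pos: [626.4, -25.9, 70.1]
tcp_rot: [1.257, 1.571, -0.49]
contact_force: [-0.6, 0.8, 0.1]
grip_width: 13.5
```

```bash
python3 ck.py yellow w19
```

```text
25.475 [626.2 -25.8  70.1] [-0.   0.5  0.1] tcp b [57.3  0.4] 13.7387708550384
(1580, array([319.5, 202. ]), array([657.8, -31.4,  77. ])) [89.4  0.4]
```

View pics/w19.png

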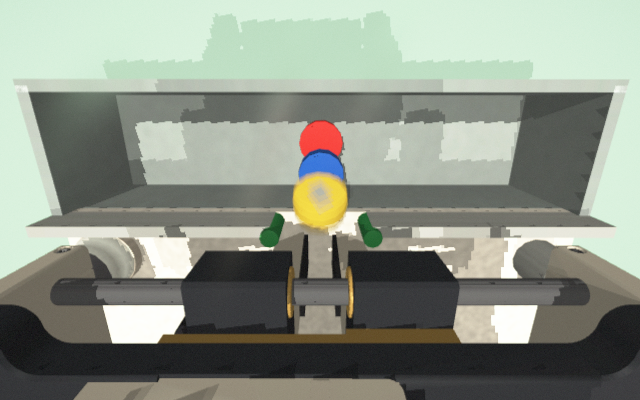

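Yellow is mid-fall (blurred) past the edge at (320,200). Retreat straight back, then up, and look.

send_rows(
  series="-0.7 0 0 0 0; -0.7 0 0 0 0; -0.7 0 -0.4 0 0; -0.7 -0.8 -0.8 0 0; -0.7 -2 -1.2 0 0; -0.7 -3.5 -1.2 0 0; -0.7 -4 -1.2 0 0; -0.7 -4 -1.2 0 0",
)

```text
time: 26.48
tool_pos: [591.1, -19.6, 190.6]
tcp_rot: [1.53, 1.569, -0.217]
contact_force: [1.2, -0.1, -0.1]
grip_width: 13.9
```

```bash
python3 ck.py yellow w20; python3 - <<'E'
from h import *
for n in ("wrist","side"):
    p=capture(n); save(p,n+"end")
    for th in ("red","blue","yellow","black","jar","weight","flask","beaker","dish"):
        print(n,th,[(np.round(q["point"],1).tolist(),round(q["score"],2)) for q in place_of(p,th)[:1]])
s=p["pixels"][140:260,220:400]; cv2.imwrite('pics/zs.png',cv2.cvtColor(cv2.resize(s,None,fx=4,fy=4,interpolation=cv2.INTER_CUBIC),cv2.COLOR_RGB2BGR))
E
```

```text
26.525 [590.3 -19.4 189.2] [ 0.  -0.3  0.6] tcp b [20.9  0.5] 13.846197125092294
(528, array([319.5, 120.5]), array([657.2, -31.3,  77. ])) [88.8  0.4]
(46, array([350., 282.]), array([491.1, -34.1,  77. ])) [-74.3 -31.2]
wrist red [([683.1, -33.7, 24.8], 0.79)]
wrist blue [([682.2, -39.0, 15.7], 0.62)]
wrist yellow [([647.6, -26.2, 51.4], 0.79)]
wrist black [([584.4, 56.4, 63.4], 0.66)]
wrist jar [([646.8, 99.0, 65.3], 0.89)]
wrist weight [([594.2, -150.7, 65.7], 0.69)]
wrist flask [([584.9, 56.6, 69.4], 0.24)]
wrist beaker [([586.0, 57.3, 71.6], 0.43)]
wrist dish []
side red []
side blue []
side yellow []
side black [([379.4, -422.6, 2.6], 0.58)]
side jar [([647.0, 101.3, 66.8], 0.52)]
side weight [([595.0, -149.1, 68.3], 0.71)]
side flask [([376.9, -423.4, 2.3], 0.91)]
side beaker [([669.6, 415.9, -4.1], 0.75)]
side dish [([656.0, -442.8, -0.4], 0.86)]
```

View pics/wristend.png

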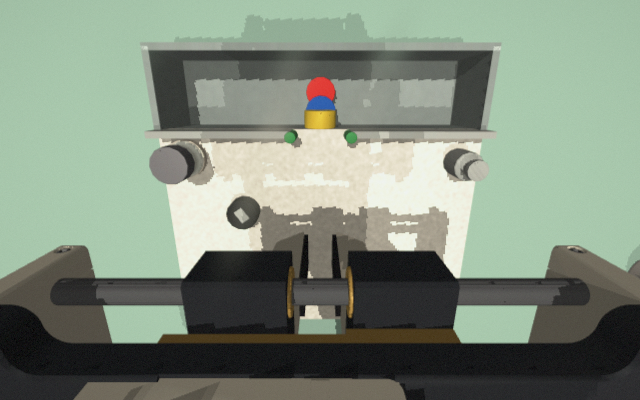

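View pics/zs.png

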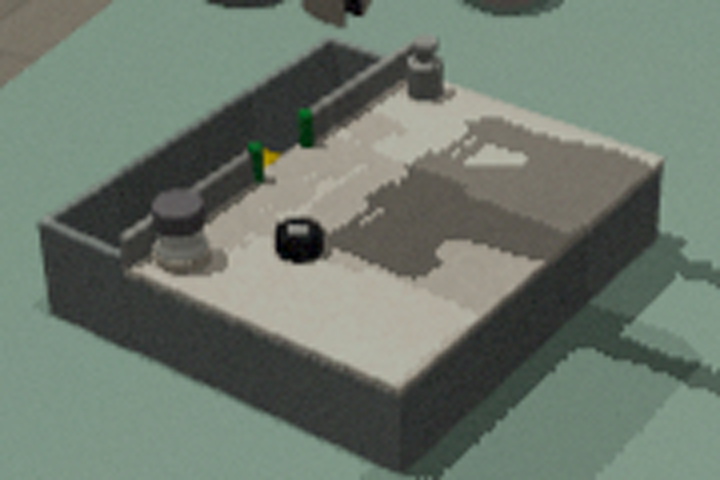

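```bash
python3 - <<'E'
from m import *
p=capture("wrist")
s=p["pixels"][60:150,270:370]; cv2.imwrite('pics/zw.png',cv2.cvtColor(cv2.resize(s,None,fx=6,fy=6,interpolation=cv2.INTER_CUBIC),cv2.COLOR_RGB2BGR))
p=capture("side"); s=p["pixels"][165:200,270:310]; cv2.imwrite('pics/zs2.png',cv2.cvtColor(cv2.resize(s,None,fx=14,fy=14,interpolation=cv2.INTER_NEAREST),cv2.COLOR_RGB2BGR))
for x,z in ((82,66),(82,60),(82,50),(95,70),(95,60),(95,50),(95,40),(80,66)):
    print(x,z,[proj(p,tow((x,y),z)).round(1).tolist() for y in (-14,0,14)])
E
```

```text
82 66 [[290.9, 177.7], [287.6, 179.9], [284.2, 182.2]]
82 60 [[291.0, 179.6], [287.7, 181.8], [284.4, 184.1]]
82 50 [[291.1, 182.7], [287.9, 185.0], [284.5, 187.3]]
95 70 [[287.0, 174.9], [283.7, 177.2], [280.3, 179.4]]
95 60 [[287.2, 178.1], [283.9, 180.4], [280.6, 182.6]]
95 50 [[287.4, 181.3], [284.1, 183.5], [280.8, 185.8]]
95 40 [[287.5, 184.4], [284.3, 186.7], [281.0, 189.0]]
80 66 [[291.4, 177.9], [288.2, 180.1], [284.8, 182.4]]
```

View pics/zw.png

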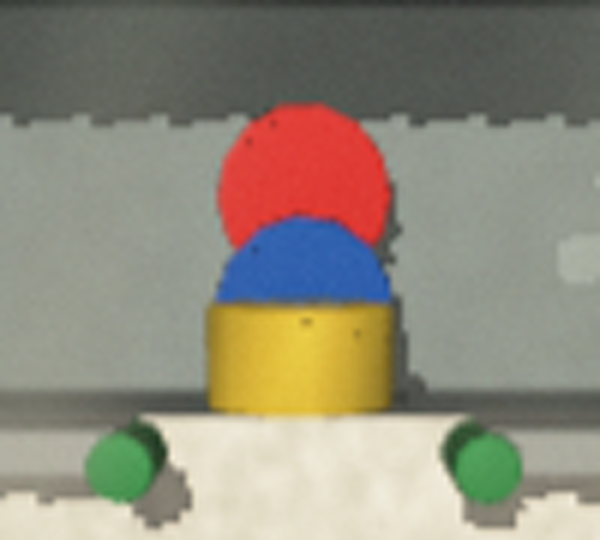

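View pics/zs2.png

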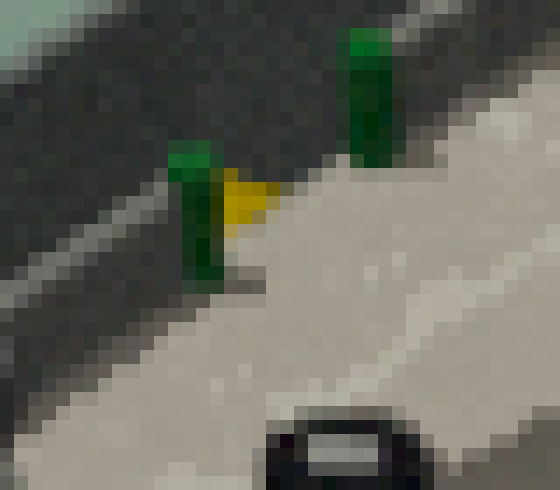

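```bash
python3 - <<'E'
from m import *
p=capture("wrist")
for z in (38,45,53,60,68,72):
    print(z,"far",tob(ray(p,(320,110.3),z)).round(1),"near",tob(ray(p,(320,128.8),z)).round(1),"width",np.linalg.norm(ray(p,(304.5,115),z)-ray(p,(335.4,115),z)).round(1))
# blue/red arcs: top of blue (320.5,96), widest; red top (320.5,77), bottom hidden
for z in (22,38): print(z,"blue far edge",tob(ray(p,(320.5,95.8),z)).round(1),"red far",tob(ray(p,(320.5,77),z)).round(1), "red w",np.linalg.norm(ray(p,(306.2,92),z)-ray(p,(335,92),z)).round(1),"blue w",np.linalg.norm(ray(p,(306,109.5),z)-ray(p,(335.4,109.5),z)).round(1))
units([tow((104,-75),180),tow((104,-75),56)],YAW)
E
```

```text
38 far [96.  -0.1] near [78.  -0.1] width 30.8
45 far [96.2 -0. ] near [78.6 -0. ] width 30.1
53 far [96.4 -0. ] near [79.3 -0. ] width 29.3
60 far [96.5 -0. ] near [79.8 -0. ] width 28.6
68 far [96.7 -0. ] near [80.5 -0. ] width 27.8
72 far [96.8 -0. ] near [80.8 -0. ] width 27.4
22 blue far edge [110.   -0.6] red far [128.   -0.6] red w 29.5 blue w 30.7
38 blue far edge [109.6  -0.5] red far [126.8  -0.5] red w 28.1 blue w 29.2
P [590.7 -19.5 190.1] R [[0.0, 0.985, -0.175], [-0.0, -0.175, -0.985], [-1.0, 0.0, 0.0]]
-> [ 659.1 -108.2  180. ] units [0.337 2.76  2.514]
-> [ 659.1 -108.2   56. ] units [4.47  2.76  2.513]
heading of +y deg -10.06
turn units -0.01 (y fwd)
turn units 35.99 (-y fwd)
```

send_rows(
  series="-0.7 0 1.3 1.3 0; -0.7 0 2.6 2.5 0; -0.7 0.5 2.6 2.5 0; -0.7 1.8 2.6 2.5 0; -0.7 3.1 2.6 2.5 0; -0.7 4 2.6 2.5 0; -0.7 4.4 2.6 2.5 0; -0.7 4.4 2.6 2.5 0",
)

```text
time: 28.68
tool_pos: [653.9, -106.4, 57.6]
tcp_rot: [-1.683, 1.569, 2.855]
contact_force: [-0.6, -0.4, 0.4]
grip_width: 14.2
```

```bash
python3 ck.py yellow w21; python3 - <<'E'
from h import *
p=capture("top"); s=p["pixels"][100:240,240:400]; cv2.imwrite('pics/zt.png',cv2.cvtColor(cv2.resize(s,None,fx=4,fy=4,interpolation=cv2.INTER_CUBIC),cv2.COLOR_RGB2BGR))
E
```

```text
28.725 [ 654.7 -106.7   58.8] [ 0.8 -0.8  0.1] tcp b [ 99.4 -74.3] 13.734369517866714
(583, array([184., 259.]), array([671. , -38.4,  77. ])) [103.6  -4.2]
(43, array([349.5, 279.5]), array([ 644.1, -120.8,   77. ])) [ 91.4 -90. ]
(41, array([289., 283.]), array([647.6, -88.9,  77. ])) [ 89.3 -58. ]
```

View pics/w21.png

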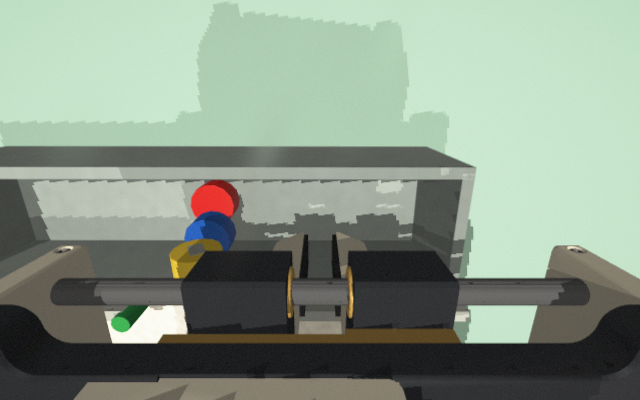

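View pics/zt.png

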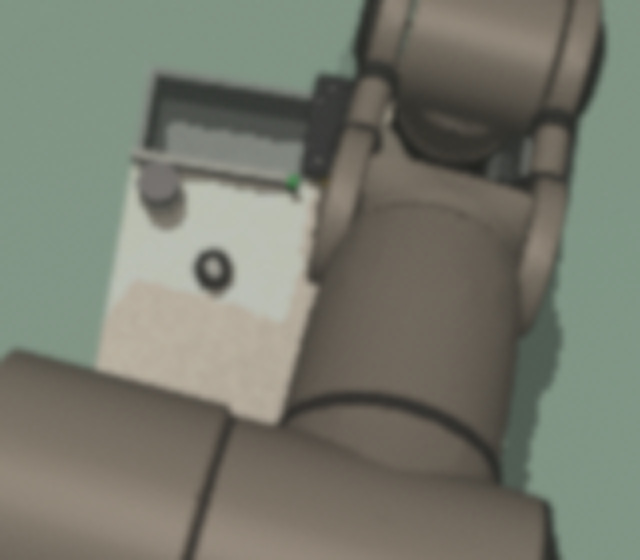

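send_rows(
  series="-0.7 0 0 -0.4 0; -0.7 0 0 -0.8 0; -0.7 0 0 -1 0; -0.7 0 0 -1.1 0; -0.7 0 0 -1.2 0; -0.7 0 0 -1.3 0; -0.7 0 0 -1.4 0",
)

```text
time: 29.65
tool_pos: [661.8, -65.6, 58.1]
tcp_rot: [0.25, 1.571, -1.496]
contact_force: [-0.2, 0.3, -0.8]
grip_width: 13.3
```

```bash
python3 ck.py yellow w22
```

```text
29.7 [661.8 -65.3  58.1] [ 0.7 -0.3 -0.3] tcp b [ 99.2 -32.2] 13.743340777920318
(143, array([259.5, 245.5]), array([679.4, -37.7,  77. ])) [111.7  -2. ]
(41, array([349.5, 281. ]), array([650.8, -79.9,  77. ])) [ 90.9 -48.6]
```

View pics/w22.png

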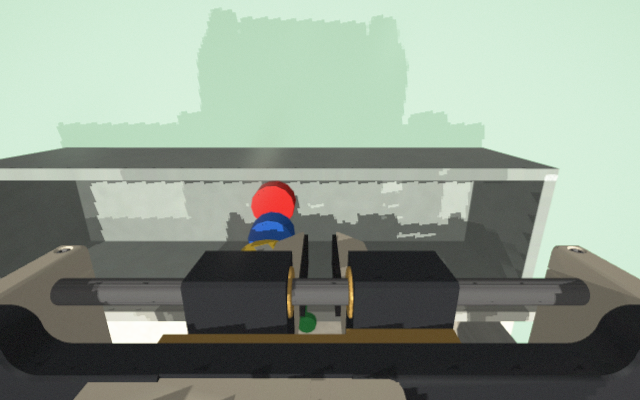

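send_rows(
  series="-0.7 0 0 -0.1 0; -0.7 0 0 -0.2 0; -0.7 0 0 -0.3 0; -0.7 0 0 -0.4 0; -0.7 0 0 -0.5 0; -0.7 0 0 -0.6 0",
)

```text
time: 30.45
tool_pos: [664.9, -47.6, 58.1]
tcp_rot: [-2.26, 1.571, 2.276]
contact_force: [0.1, -0.3, 0.3]
grip_width: 13.5
```

```bash
python3 ck.py yellow w23
```

```text
30.5 [664.9 -47.2  58. ] [ 0.1 -0.3  0.8] tcp b [ 99.1 -13.9] 13.641174396123382
(90, array([265., 245.]), array([682.3, -22.5,  77. ])) [112.   13.4]
(50, array([349.5, 280. ]), array([654.5, -62. ,  77. ])) [ 91.4 -30.3]
```

View pics/w23.png

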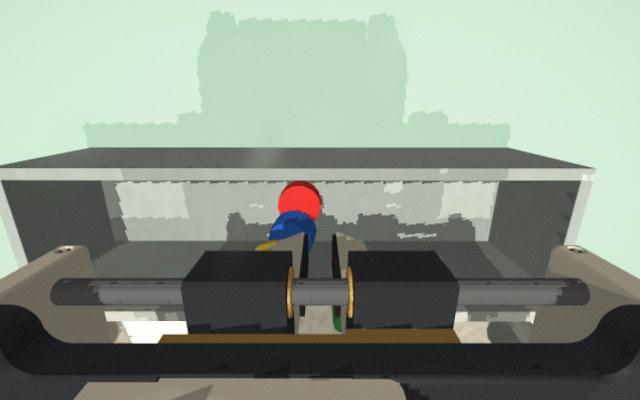

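send_rows(
  series="-0.7 0 0 -0.1 0; -0.7 0 0 -0.2 0; -0.7 0 0 -0.3 0; -0.7 0 0 -0.4 0; -0.7 0 0 -0.5 0; -0.7 0 0 -0.6 0; -0.7 0 0 -0.7 0; -0.7 0 0 -0.8 0",
)

```text
time: 31.5
tool_pos: [669.2, -24.1, 58.1]
tcp_rot: [0.847, 1.571, -0.9]
contact_force: [0.6, 0.4, -0.8]
grip_width: 13.6
```

```bash
python3 ck.py yellow w24
```

```text
31.55 [669.2 -23.7  58.1] [-0.3  0.9 -1.3] tcp b [99.3 10. ] 13.96938606943549
(1158, array([210.5, 240.5]), array([693.8,  27.7,  77. ])) [114.6  64.9]
(48, array([349.5, 279. ]), array([659.3, -38.5,  77. ])) [92.1 -6.3]
```

View pics/w24.png

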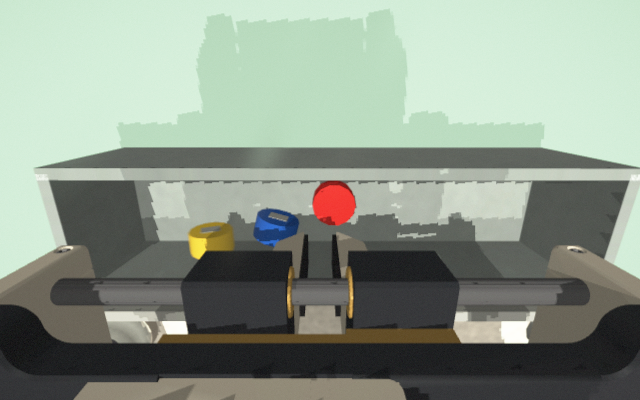

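send_rows(
  series="-0.7 -0.8 0 0 0; -0.7 -2 0 0 0; -0.7 -3.5 0 0 0; -0.7 -4.5 -1 0 0; -0.7 -4.5 -2.5 0 0; -0.7 -4.5 -3.5 0 0; -0.7 -4.5 -3.5 0 0; -0.7 -4.5 -3.5 0 0",
)

```text
time: 32.55
tool_pos: [566.6, -6.1, 193.5]
tcp_rot: [1.525, 1.569, -0.221]
contact_force: [0.2, -0.0, 0.7]
grip_width: 13.9
```

```bash
python3 ck.py yellow w25; python3 - <<'E'
from h import *
print(get_obs()["tool_pos"],get_obs()["contact_force"])
for n in ("wrist","side"):
    p=capture(n); save(p,n+"end2")
    for th in ("red_mid","blue_mid","yellow_mid","black_mid","jar","weight","flask","beaker","dish"):
        print(n,th,[(np.round(q["point"],1).tolist(),round(q["score"],2)) for q in place_of(p,th)[:1]])
E
```

```text
32.6 [566.7  -6.2 193.2] [0.1 0.3 0.3] tcp b [-4.7  9.4] 13.792698963397335
(389, array([221.,  91.]), array([671.7,  61.6,  77. ])) [86.9 94.4]
[566.71735616  -6.18004681 193.2135136 ] [0.11312639 0.30571326 0.28519544]
wrist red_mid [([684.3, -34.1, 22.1], 0.69)]
wrist blue_mid [([675.4, 16.7, 18.8], 0.79)]
wrist yellow_mid [([674.8, 79.3, 21.1], 0.65)]
wrist black_mid [([585.8, 54.5, 71.4], 0.95)]
wrist jar [([645.2, 99.1, 60.7], 0.83)]
wrist weight [([675.9, 10.1, 20.2], 0.66)]
wrist flask []
wrist beaker [([584.3, 55.9, 72.8], 0.21)]
wrist dish []
side red_mid []
side blue_mid [([682.0, -35.3, 3.8], 0.27)]
side yellow_mid []
side black_mid [([581.6, 61.7, 72.4], 0.6)]
side jar [([645.1, 100.8, 66.8], 0.66)]
side weight [([597.3, -147.7, 66.2], 0.67)]
side flask [([378.1, -421.2, 1.3], 0.79)]
side beaker [([674.3, 414.9, -1.0], 0.71)]
side dish [([655.4, -439.3, 1.0], 0.5)]
```

View pics/wristend2.png

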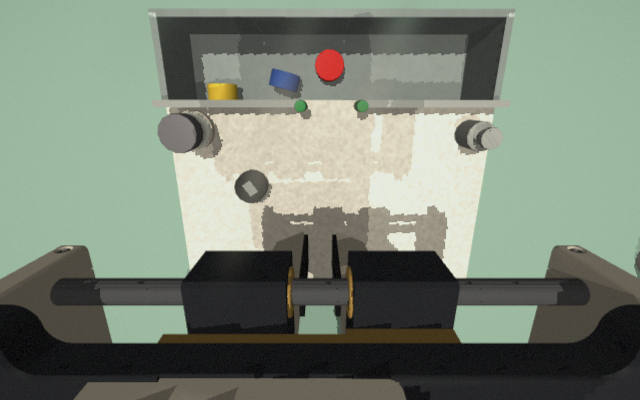

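View pics/sideend2.png

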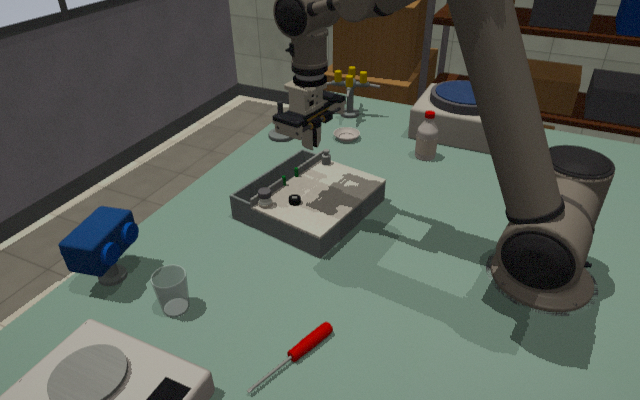

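send_rows(
  series="-0.7 0 0 0 0; -0.7 0 0 0 0; -0.7 0 0 0 0; -0.7 0 0 0 0; -0.7 0 0 0 0; -0.7 0 0 0 0; -0.7 0 0 0 0; -0.7 0 0 0 0",
)

```text
time: 34.6
tool_pos: [565.7, -5.9, 193.1]
tcp_rot: [-0.136, 1.571, -1.882]
contact_force: [0.1, 0.1, 0.3]
grip_width: 14.0
```

```bash
python3 - <<'E'
from m import *
p=capture("wrist"); save(p,"fin")
for c in ("red","blue","yellow"): print(c,[(b,tob(b[2]).round(1)) for b in blobs(p,c,(100,0,540,240),21)])
for th in ("blue_mid","yellow_mid"): print([q["point"] for q in place_of(p,th)[:1]])
E
```

```text
red [((705, array([329.5,  63.5]), array([681.9, -36.7,  21. ])), array([114. ,  -0.6]))]
blue []
yellow [((405, array([220.5,  89.5]), array([677.1,  78.5,  21. ])), array([ 89.3, 112. ]))]
[[676.5, 13.0, 18.7]]
[[677.6, 80.2, 21.7]]
```

View pics/fin.png

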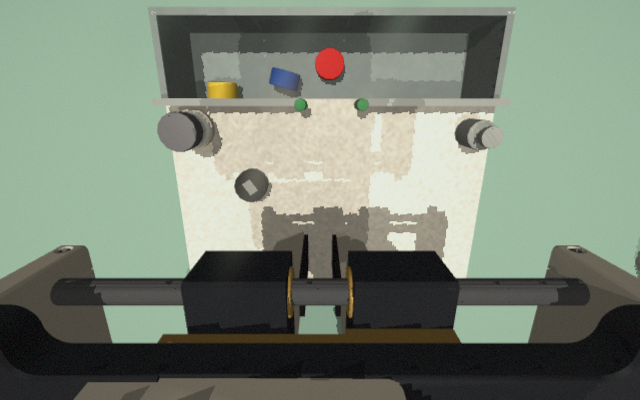

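The picture shows red (329,64), blue (284,78) and yellow (222,90) at rest in the slot. Black (252,185) is still in its place, and the robot is clear of everything.

```bash
python3 -c "
from plant import *
print(close_job())"
```

```text
the job is handed in; nothing more can be done
None
```

The red, blue and yellow mounts are all in the slot, pushed through the gate one at a time in that order. I used slightly parted fingertips as a cradle and never pinched or lifted a mount. The job was handed in at about 35 s of the 72 s allowed.

- **Yellow needed a second push:** it first came to rest on edge on top of blue, about level with the deck. I put the fingers into the slot and nudged it sideways with the outside of a finger, so it dropped to the floor. Blue was shifted along the slot by this.
- **Final positions:** in the last wrist pictures, about 1–2 s apart, all three mounts lay still on the slot floor. Red is flat near board y 0. Blue and yellow are on their rims to the left, with centres about 20 mm above the table.
- **Nothing else moved:** black, jar, weight, flask, beaker and dish were all found within a few mm of where they started. I checked the screwdriver only by eye in the side picture. The force readings I took stayed around 1–2 N, so contact was light.
- **Checks that failed or disagreed:** my colour filter missed blue in the last picture because it was in shade, but the network and my own look at the picture both found it. In one late wrist picture the network also reported the weight in the slot, where blue lay. The side view showed the weight still in its corner.

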